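# Pin-gauge three sleeves and reject the tight one

### The arm

A 7-joint arm with a two-finger parallel gripper is mounted at the origin on a cart in front of the work surface, level with it; the furniture and walls round the work are solid. World frame = base frame: x ahead of the robot, y to its left, z up, the work surface at z = 0. Lengths are in m, angles in rad, forces in N, time in s.
With the tool pointing down it reaches from about 0.35 to 0.9 m from the base axis. Payload 8.1 kg.
Tool frame: the origin (TCP) lies at the very end of the fingers, on their centre line; the grasp point (between the pads) lies 19 mm behind it; z points along the fingers, y is the line along which they close (so a half turn about z gives the same grasp; the last joint's range is limited). The gripper opens to 92 mm and grips with 3 to 60 N. Pads are 19 mm wide; open, the fingers measure 130 mm over their backs; the gripper's body (75 mm by 190 mm) begins 47 mm behind the grasp point.
Start: joints at [-1.318, 0.434, 0.025, 1.573, -0.012, 1.134, -0.075], TCP at [0.218, 0.586, 0.227] pointing down, gripper open.
Joint ranges: [-2.62, 2.62], [-0.44, 2.09], [-1.27, 1.32], [0.08, 2.57], [-1.32, 4.46], [0.12, 2], [-2.74, 2.74]. Speed limits (rad/s): [2.22, 2.22, 3.01, 3.01, 3.14, 3.14, 3.14].

### API

Orientations are given as a 3x3 rotation matrix whose columns are the frame's x, y, z axes.
In Python, from rig import robot gives the robot as it stands.
- The arm moves only by the tool play_rows, never from a script. Its argument "rows" is a list of rows, each a list of 6 numbers: the shift along the tool's x, y, z as a fraction of full scale, then the turn, a rotation vector about the tool's x, y, z as a fraction of full scale. A call has 1 to 5 rows; each row shifts and turns the commanded pose from where the row before left it, along the tool's axes as they then stand; what a row does not reach is not made up. Full scale, the value 1, is 25 mm for a shift and 5 degrees for a turn. A row lasts 1/10 s, in which the tool goes at most 50 mm and 8.59 degrees, less where a joint would pass 70% of its speed; a pose out of reach is approached as far as the arm can. A call with a number of a shift or a turn outside -1 to 1 is refused whole. A call with a gripper value outside its range is refused whole. "claw" is the closure, from 0 (fully open) to 1 (shut), set as the call begins (left out, the last holds). The fingers move at their own pace and stop on an object; "newtons" is the grip in N (left out, the last holds). Time passes only in rows, so rows that do not move let the fingers close. It gives the time, the measured TCP pose, the force, the opening and the grip force at its end, in the units of the state.
- robot.get_obs(): the state, without advancing time (a new reading comes with each control period).
- robot.grab_frame(name): name is "scene" or "top"; returns a dict with "img" (480x640x3 uint8, blue, green, red), "K" (3x3 intrinsics, pixels), "k1" (the pictures are not rectified: a ray, as slopes to the right and down, at radius r is drawn at 1 + k1 r^2 times it, then the intrinsics apply), "rvec" (rotation vector, rad) and "tvec" (3), from world to camera coordinates, as OpenCV has them. Camera axes: x right, y down, z forward; pixel columns grow to the right and rows downward; lengths in m; the calibration is good to about 2 mm. A picture is of the moment at which its call begins. There is no depth.
- robot.hand_in(): hands the job in; it is judged then, once.
The state is a dict: "time": time; "joint_positions": joint angles; "dq": joint speeds; "tau": joint torques, N m; "eef_pos": TCP position; "ee_rot": TCP orientation; "force": force on the tool from outside, world axes, zero at the start; "moment": the same for the moment, N m; "gripper_width": finger opening in m; "grip_force": force on a finger pad.
Only numpy, scipy, OpenCV 4.12 (cv2) and the standard library are available. Lean on these libraries where they do the work, as an engineer would, in place of code of your own. Each camera call takes 0.05 s, during which the arm holds its last target. There are 200 camera calls.

### The job

Test the three steel sleeves on the pin gauge: slide each one along its own rails onto the pin in front of it, as far as it will go. The good ones go fully home against the cross bar and stay there; the one that sticks part way on its pin has a tight bore: draw it back off and put it in the steel dish. Leave the screwdriver, the bolt and the black plug where they are.

Things in the scene. Friction and masses are not known exactly. Their poses are not given: they have to be found in the camera images.
- gauge: Fixed pin gauge: dark steel plate 220 x 240 x 10 mm, aluminium cross bar (26 mm thick, top 58 mm above the worktop) along its far edge, three lanes at y = +85, 0, -85 mm. x runs along the lanes towards the bar, y to the left, z up. Origin: on the worktop in the middle lane, 115 mm behind the plate's front edge, 75 mm before the bar's front face.
- pin_left (a point): Centre of the nose (free end) of the left lane's pin: level steel pin 17.5 mm thick, standing 36 mm out of the bar towards the front, axis 33 mm above the worktop. Axes as the gauge's.
- pin_middle (a point): Same for the middle lane. Under each pin two steel rods 8 mm thick, centres 22 mm apart, tops 18 mm above the worktop, form rails from gauge x = -105 mm to the bar; a sleeve lying on them is in line with the pin.
- pin_right (a point): Same for the right lane.
- sleeve_a: Steel sleeve, 36 mm outside diameter, 44 mm long, 150 g, lying on the rails of a lane; one in each lane, in any order. All three look alike. Origin: its centre, on its axis (33 mm above the worktop on the rails); x along its axis. Fully home its centre is at gauge x = 53 mm and its pin ends 8 mm inside its rear mouth.
- sleeve_b: Sleeve, outwardly the same as sleeve_a. Mouths are 21 mm wide. Two of the three are clear right through; one has a narrow waist inside, from 10 mm behind each mouth, and sticks about 26 mm short of home.
- sleeve_c: sleeve, outwardly the same as sleeve_a
- dish: round shallow steel dish, 110 mm across the rim, 22 mm high, loose, open on top; its floor is 3 mm thick and 70 mm across, its side slopes outwards. Origin: centre of its underside.
- driver: loose yellow-handled screwdriver, 155 x 23 x 21 mm, lying along its own y; a bystander. Origin: centre of its underside.
- bolt: loose steel hex bolt, 54 x 23 x 21 mm, lying along its own y; a bystander. Origin: centre of its underside.
- plug: loose small black connector plug with a grey seal, 44 x 25 x 21 mm; a bystander. Origin: centre of its underside.
Mind the look-alikes: they are no part of the job. Leave any yellow look-alike of the sleeve_c alone. Leave any purple look-alike of the sleeve_b alone.

How it is judged:
By the outcome, as a careful person would: the job done as asked, in the order asked, and still so for the second after the job is handed in, with the robot touching nothing.
It also fails if it takes over 64 s, if anything falls off the work surface, if the arm or the gripper's body presses on something with over 40 N, if the wrist force passes 120 N, or if a joint passes its speed limit or range.

## Working session

There is one attempt and no reset: what is moved stays moved. The work goes in short steps, Python scripts to look and compute and a tool call to move; the robot and the scene stay as the last step left them, time stands still between calls to the robot, and variables do not carry over. Pictures are saved under pics/ and viewed, at most 10 in all, crops included, and the job is handed in when it is done.

Besides the shell and the picture viewer there is one more tool, called after "Call:" as a command line: name --pt "numbers of a row" for each row, then --argument value for the rest. play_rows: Moves the arm, as the interface text tells. Its arguments: {"type":"object","properties":{"rows":{"type":"array"},"claw":{"type":"number"},"newtons":{"type":"number"}},"required":["rows"]}

```bash
mkdir -p pics; ls
cat > h.py <<'E'
import cv2, numpy as np
from rig import robot
def grab(n,save=None):
    f=robot.grab_frame(n)
    if save: cv2.imwrite('pics/'+save,f['img'])
    return f
def ray(f,u,v):
    K=np.array(f['K']);k=f['k1']
    d=np.array([(u-K[0,2])/K[0,0],(v-K[1,2])/K[1,1]])
    r=d.copy()
    for _ in range(30): r=d/(1+k*(r@r))
    R=cv2.Rodrigues(np.array(f['rvec'],float))[0];t=np.array(f['tvec'],float).ravel()
    return -R.T@t, R.T@np.array([r[0],r[1],1.])
def onz(f,u,v,z):
    c,d=ray(f,u,v);return c+d*(z-c[2])/d[2]
def cross(r1,r2):
    (a,d),(b,e)=r1,r2
    s=np.linalg.lstsq(np.stack([d,-e],1),b-a,rcond=None)[0]
    p,q=a+s[0]*d,b+s[1]*e
    return (p+q)/2,np.linalg.norm(p-q)
def proj(f,P):
    R=cv2.Rodrigues(np.array(f['rvec'],float))[0];t=np.array(f['tvec'],float).ravel()
    c=R@np.array(P)+t;x=c[:2]/c[2];x=x*(1+f['k1']*(x@x));K=np.array(f['K'])
    return K[0,0]*x[0]+K[0,2],K[1,1]*x[1]+K[1,2]
E
python3 - <<'E'
from h import *
for n in('scene','top'):
    f=grab(n,n+'0.png');print(n,ray(f,320,240),f['k1'],f['K'][0][0])
o=robot.get_obs();print(o['eef_pos'],o['ee_rot'],o['time'],o['gripper_width'])
E
```

```text
pics
scene (array([-0.07549118, -0.64131524,  0.92622725]), array([ 0.46576245,  0.55233178, -0.69140854])) -0.11783660678097606 494.5805273721866
top (array([0.33638261, 0.05711499, 1.0952024 ]), array([ 1.20971629e-01,  1.50911231e-04, -9.92709954e-01])) -0.010013793844860081 516.4519566439237
[0.21761375 0.58540683 0.22605411] [[-9.37348083e-01  3.48394109e-01 -3.41306284e-04]
 [ 3.48394244e-01  9.37347132e-01 -1.34302017e-03]
 [-1.47977849e-04 -1.37778653e-03 -9.99999040e-01]] 0.1 0.09195371960469532
```

View pics/scene0.png

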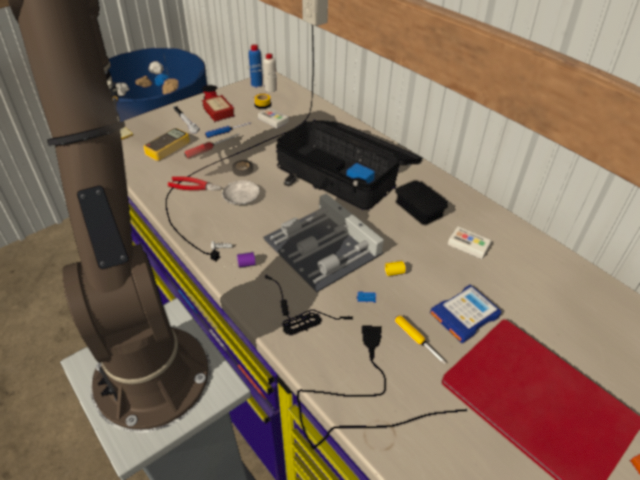

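View pics/top0.png

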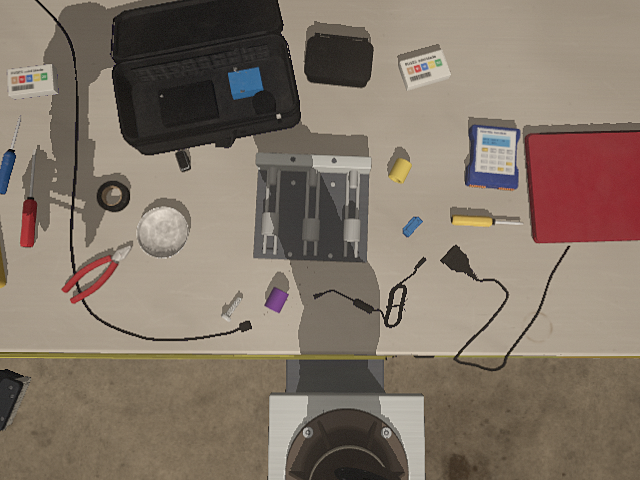

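The top view shows the gauge at about (311,205), with grey sleeves near (270,215), (311,235) and (352,230) and the dish at (162,231). The purple (277,299) and yellow (400,170) cylinders are look-alikes off the rails, and the bolt (233,305) and driver (485,220) are bystanders. The steel-grey ones on the rails fit the description. I'll confirm that in one enlarged crop.

Run:
```python
from h import *
t=cv2.imread('pics/top0.png');s=cv2.imread('pics/scene0.png')
a=cv2.resize(t[145:270,245:380],None,fx=3,fy=3,interpolation=2)
b=cv2.resize(s[190:295,260:400],None,fx=2.8,fy=2.8,interpolation=2)
b=np.clip(b*1.3,0,255).astype('uint8')
h=max(a.shape[0],b.shape[0]);c=np.zeros((h,a.shape[1]+b.shape[1],3),'uint8')
c[:a.shape[0],:a.shape[1]]=a;c[:b.shape[0],a.shape[1]:]=b
cv2.imwrite('pics/crop1.png',c);print(c.shape,a.shape)
```

```text
(375, 797, 3) (375, 405, 3)
```

View pics/crop1.png

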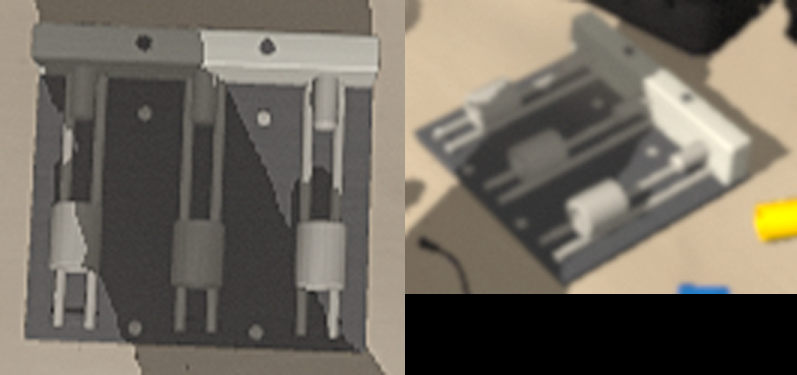

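The crop shows three steel-grey sleeves on the rails, at crop (76,237), (198,254) and (321,256). The pin noses are at (82,121), (203,123) and (324,130), and the rail ends are along the bottom. Next I fit the gauge pose and triangulate.

```bash
cat > m.py <<'E'
from h import *
ft=robot.grab_frame('top');fs=robot.grab_frame('scene')
A=lambda p:(245+(p[0]+.5)/3-.5,145+(p[1]+.5)/3-.5)
B=lambda p:(260+(p[0]-405)/2.8,190+p[1]/2.8)
g=[];w=[]
for p,y in zip([(59,327),(91,328),(181,331),(212,332),(302,335),(334,337)],[96,74,11,-11,-74,-96]):
    w.append(onz(ft,*A(p),.014)[:2]);g.append((-.105,y/1e3))
for p,y in zip([(82,121),(203,123),(324,130)],[85,0,-85]):
    w.append(onz(ft,*A(p),.036)[:2]);g.append((.039,y/1e3))
g=np.array(g);w=np.array(w)
G,W=g-g.mean(0),w-w.mean(0)
th=np.arctan2((G[:,0]*W[:,1]-G[:,1]*W[:,0]).sum(),(G*W).sum())
R=np.array([[np.cos(th),-np.sin(th)],[np.sin(th),np.cos(th)]])
t=w.mean(0)-R@g.mean(0)
print('yaw',np.degrees(th),'org',t,'\nres mm',np.round(1e3*(w-g@R.T-t),1).tolist())
for p,q in zip([(76,237),(198,254),(321,256)],[(494,103),(540,153),(598,208)]):
    P,e=cross(ray(ft,*A(p)),ray(fs,*B(q)));Z=onz(ft,*A(p),.033)
    print('sleeve tri',P.round(4),'gap',round(e,4),'onz',Z.round(4),'gauge',(R.T@(Z[:2]-t)).round(4))
# dish
P=cv2.cvtColor(ft['img'],cv2.COLOR_BGR2GRAY)
m=(P[195:265,125:200]>0)
print('dish top',onz(ft,162.5,231,.022),'edges',onz(ft,137,231,.022),onz(ft,188,231,.022),onz(ft,162,206,.022),onz(ft,162,257,.022))
print('dish tri',cross(ray(ft,162.5,231),ray(fs,242,192)))
E
python3 m.py
```

```text
yaw -1.4854692457398422 org [0.54041038 0.07504489] 
res mm [[0.3, 0.2], [0.4, -0.2], [0.4, -0.2], [0.5, 0.0], [0.5, -0.0], [-0.2, -0.5], [-1.0, -0.3], [0.6, 0.2], [-1.5, 0.7]]
sleeve tri [0.5001 0.1613 0.031 ] gap 0.0015 onz [0.4992 0.1615 0.033 ] gauge [-0.0435  0.0854]
sleeve tri [0.4886 0.0762 0.0357] gap 0.0023 onz [0.488  0.0768 0.033 ] gauge [-0.0525  0.0004]
sleeve tri [ 0.4878 -0.0087  0.0327] gap 0.0011 onz [ 0.4873 -0.0084  0.033 ] gauge [-0.0509 -0.0847]
dish top [0.48344602 0.38740471 0.022     ] edges [0.48300477 0.44081193 0.022     ] [0.48388772 0.33400649 0.022     ] [0.53663794 0.39098787 0.022     ] [0.42881415 0.3858647  0.022     ]
dish tri (array([0.48517844, 0.38805293, 0.01767115]), np.float64(0.002655613751602547))
```

Residuals are at most 1.5 mm, sleeve heights come out at 31–36 mm against 33 expected, and the dish is 107 mm across. All of it is consistent. I'll turn the tool to the gauge's heading, then move.

Call:
play_rows --pt "0 0 0 0 0 -0.95" --pt "0 0 0 0 0 -0.95" --pt "0 0 0 0 0 -0.95" --pt "0 0 0 0 0 -0.93" --pt "0 0 0 0 0 0" --claw 0.35 --newtons 15

```text
time: 0.7
eef_pos: [0.2178, 0.5857, 0.2265]
ee_rot: [[-1.0, 0.025, -0.0], [0.025, 1.0, -0.0], [0.0, -0.0, -1.0]]
force: [-0.3, 1.2, 0.4]
gripper_width: 0.0604
grip_force: 0.0
```

```bash
cat > go.py <<'E'
# usage: go.py gx gy z  -> tool shift (fractions) to gauge-frame TCP target
from h import *
import sys
t=np.array([.5404,.0750]);th=np.radians(-1.485);c,s=np.cos(th),np.sin(th);R=np.array([[c,-s],[s,c]])
o=robot.get_obs();p=np.array(o['eef_pos']);Q=np.array(o['ee_rot'])
print('gauge TCP mm',(1e3*R.T@(p[:2]-t)).round(1),'z',(1e3*p[2]).round(1),'t',o['time'],'F',np.round(o['force'],1),'w',round(o['gripper_width'],4),'gf',o['grip_force'])
want=np.stack([[-c,-s,0],[-s,c,0],[0,0,-1]],1)
print('rot frac',(np.degrees(cv2.Rodrigues(Q.T@want)[0].ravel())/5).round(3))
if len(sys.argv)>3:
    g=np.array(list(map(float,sys.argv[1:4])))/1e3
    w=np.r_[R@g[:2]+t,g[2]]
    print('target',w.round(4),'tool frac',(Q.T@(w-p)/.025).round(2))
E
python3 go.py -50 85 120
python3 - <<'E'
from h import *
f=robot.grab_frame('top')
for uv in[(150,155),(225,143),(290,128)]: print(onz(f,*uv,0),onz(f,*uv,.1))
E
```

```text
gauge TCP mm [-335.7  502.1] z 226.5 t 0.7 F [-0.3  1.2  0.4] w 0.0604 gf 0.0
rot frac [-0.005 -0.002  0.013]
target [0.4926 0.1613 0.12  ] tool frac [-11.41 -16.7    4.26]
[0.65346879 0.42941956 0.        ] [0.6245165  0.39542542 0.1       ]
[0.68191322 0.26686188 0.        ] [0.65036374 0.24771045 0.1       ]
[0.71728545 0.12524218 0.        ] [0.68250623 0.11902167 0.1       ]
```

Call:
play_rows --pt "-0.67 -0.98 0.1 0 0 0" --pt "-0.67 -0.98 0.1 0 0 0" --pt "-0.67 -0.98 0.1 0 0 0" --pt "-0.67 -0.98 0.1 0 0 0" --pt "-0.67 -0.98 0.1 0 0 0"

```text
time: 1.25
eef_pos: [0.2988, 0.4602, 0.2141]
ee_rot: [[-1.0, 0.029, 0.0], [0.029, 1.0, 0.0], [-0.0, 0.0, -1.0]]
force: [0.0, 0.4, -0.2]
gripper_width: 0.0595
grip_force: 0.0
```

Call:
play_rows --pt "-0.67 -0.98 0.2 0 0 0" --pt "-0.67 -0.98 0.2 0 0 0" --pt "-0.67 -0.98 0.2 0 0 0" --pt "-0.67 -0.98 0.2 0 0 0" --pt "-0.67 -0.98 0.2 0 0 0"

```text
time: 1.75
eef_pos: [0.3794, 0.3355, 0.1892]
ee_rot: [[-1.0, 0.029, 0.0], [0.029, 1.0, 0.0], [-0.0, 0.0, -1.0]]
force: [1.0, 0.5, -0.5]
gripper_width: 0.0599
grip_force: 0.0
```

Call:
play_rows --pt "-0.67 -0.98 0.3 0 0 0" --pt "-0.67 -0.98 0.3 0 0 0" --pt "-0.67 -0.98 0.4 0 0 0" --pt "-0.67 -0.98 0.4 0 0 0" --pt "-0.67 -0.98 0.4 0 0 0"

```text
time: 2.25
eef_pos: [0.46, 0.211, 0.144]
ee_rot: [[-1.0, 0.029, 0.0], [0.029, 1.0, 0.0], [-0.0, 0.0, -1.0]]
force: [1.1, -0.0, 0.4]
gripper_width: 0.0596
grip_force: 0.0
```

Call:
play_rows --pt "-0.68 -0.98 0.4 0 0 0" --pt "-0.68 -0.98 0.4 0 0 0" --pt "0 0 0 0 0 0" --pt "0 0 0 0 0 0"

```text
time: 2.65
eef_pos: [0.4921, 0.1616, 0.124]
ee_rot: [[-1.0, 0.03, -0.001], [0.03, 1.0, -0.0], [0.001, -0.0, -1.0]]
force: [0.4, 0.1, 0.6]
gripper_width: 0.0595
grip_force: 0.0
```

```bash
python3 go.py -49 85 18
```

```text
gauge TCP mm [-50.5  85.3] z 124.0 t 2.65 F [0.4 0.1 0.6] w 0.0595 gf 0.0
rot frac [-0.002 -0.006 -0.042]
target [0.4936 0.1612 0.018 ] tool frac [-0.06 -0.01  4.24]
```

Call:
play_rows --pt "-0.02 0 0.9 0 0 -0.04" --pt "-0.02 0 0.9 0 0 0" --pt "0 0 0.9 0 0 0" --pt "0 0 0.9 0 0 0" --pt "0 0 0.64 0 0 0"

```text
time: 3.15
eef_pos: [0.4921, 0.1636, 0.0174]
ee_rot: [[-1.0, 0.022, -0.001], [0.022, 1.0, 0.001], [0.001, 0.001, -1.0]]
force: [0.1, 0.8, 0.3]
gripper_width: 0.0598
grip_force: 0.0
```

Call:
play_rows --pt "0 0 0 0 0 0" --pt "0 0 0 0 0 0" --pt "0 0 0 0 0 0" --pt "0 0 0 0 0 0" --claw 1 --newtons 12

```text
time: 3.55
eef_pos: [0.4937, 0.1615, 0.0193]
ee_rot: [[-1.0, 0.023, 0.001], [0.023, 1.0, -0.0], [-0.001, -0.0, -1.0]]
force: [-1.0, -0.1, 3.7]
gripper_width: 0.0345
grip_force: 12.0
```

```bash
python3 go.py 10 85 18
```

```text
gauge TCP mm [-49.   85.2] z 19.3 t 3.55 F [-1.  -0.1  3.7] w 0.0345 gf 11.978207436186494
rot frac [-0.004  0.016  0.031]
target [0.5526 0.1597 0.018 ] tool frac [-2.36 -0.02  0.06]
```

Call:
play_rows --pt "-0.5 0 0 0 0 0.03" --pt "-0.6 0 0 0 0 0" --pt "-0.6 0 0 0 0 0" --pt "-0.5 0 0 0 0 0" --pt "-0.2 0 0 0 0 0"

```text
time: 4.05
eef_pos: [0.5541, 0.1596, 0.0191]
ee_rot: [[-1.0, 0.027, 0.0], [0.027, 1.0, -0.001], [-0.001, -0.001, -1.0]]
force: [-6.5, -3.7, 12.7]
gripper_width: 0.0349
grip_force: 12.0
```

Call:
play_rows --pt "-0.2 0 0 0 0 0" --pt "-0.2 0 0 0 0 0" --pt "-0.2 0 0 0 0 0" --pt "0 0 0 0 0 0"

```text
time: 4.45
eef_pos: [0.5685, 0.1592, 0.0192]
ee_rot: [[-1.0, 0.026, 0.0], [0.026, 1.0, -0.001], [-0.0, -0.001, -1.0]]
force: [-2.6, -5.0, 7.8]
gripper_width: 0.0342
grip_force: 12.0
```

```bash
python3 go.py 47 85 18
```

```text
gauge TCP mm [25.9 84.9] z 19.2 t 4.45 F [-2.6 -5.   7.8] w 0.0342 gf 12.000669003173243
rot frac [-0.007  0.004 -0.004]
target [0.5896 0.1588 0.018 ] tool frac [-0.85  0.    0.05]
```

Call:
play_rows --pt "-0.2 0 0 0 0 0" --pt "-0.2 0 0 0 0 0" --pt "0 0 0 0 0 0"

```text
time: 4.75
eef_pos: [0.5785, 0.1589, 0.0192]
ee_rot: [[-1.0, 0.026, 0.0], [0.026, 1.0, -0.001], [-0.0, -0.001, -1.0]]
force: [-2.5, -4.0, 6.7]
gripper_width: 0.0344
grip_force: 12.0
```

Call:
play_rows --pt "-0.2 0 0 0 0 0" --pt "-0.2 0 0 0 0 0" --pt "0 0 0 0 0 0"

```text
time: 5.05
eef_pos: [0.5886, 0.1586, 0.0192]
ee_rot: [[-1.0, 0.026, 0.0], [0.026, 1.0, -0.001], [-0.001, -0.001, -1.0]]
force: [-1.6, -3.7, 6.9]
gripper_width: 0.0348
grip_force: 12.0
```

Call:
play_rows --pt "-0.1 0 0 0 0 0" --pt "-0.1 0 0 0 0 0" --pt "0 0 0 0 0 0"

```text
time: 5.35
eef_pos: [0.5918, 0.1585, 0.019]
ee_rot: [[-1.0, 0.026, -0.002], [0.026, 1.0, -0.001], [0.002, -0.001, -1.0]]
force: [-6.2, -4.6, 8.8]
gripper_width: 0.0346
grip_force: 12.0
```

Call:
play_rows --pt "-0.08 0 0 0 0 0" --pt "-0.08 0 0 0 0 0" --pt "0 0 0 0 0 0"

```text
time: 5.65
eef_pos: [0.5935, 0.1584, 0.0182]
ee_rot: [[-1.0, 0.026, -0.007], [0.026, 1.0, -0.002], [0.007, -0.002, -1.0]]
force: [-12.3, -4.1, 10.6]
gripper_width: 0.0345
grip_force: 12.0
```

```bash
python3 go.py 47 85 18
python3 - <<'E'
from h import *
f=grab('top','t1.png');i=f['img'];s=grab('scene')['img']
a=cv2.resize(i[145:270,245:380],None,fx=3,fy=3,interpolation=2)
b=np.clip(cv2.resize(s[190:295,260:400],None,fx=2.8,fy=2.8,interpolation=2)*1.3,0,255).astype('uint8')
c=np.zeros((375,797,3),'uint8');c[:,:405]=a;c[:294,405:]=b
cv2.imwrite('pics/c2.png',c)
E
```

```text
gauge TCP mm [50.9 84.8] z 18.2 t 5.65 F [-12.3  -4.1  10.6] w 0.0345 gf 12.007819578138879
rot frac [-0.021 -0.075  0.003]
target [0.5896 0.1588 0.018 ] tool frac [0.16 0.01 0.01]
```

View pics/c2.png

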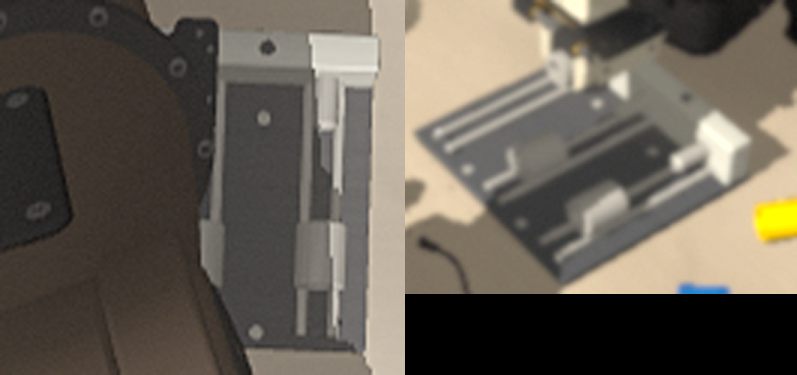

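The left sleeve went through freely and met the bar: the force rose only at gauge x ≈ 53. I'll release it and go to the middle lane.

Call:
play_rows --pt "0.08 0 0 0 0 0" --pt "0 0 0 0 0 0" --pt "0 0 0 0 0 0" --claw 0.4

```text
time: 6.05
eef_pos: [0.5956, 0.16, 0.0187]
ee_rot: [[-1.0, 0.025, 0.001], [0.025, 1.0, 0.001], [-0.001, 0.001, -1.0]]
force: [-0.1, -0.3, -0.2]
gripper_width: 0.0529
grip_force: 0.0
```

Call:
play_rows --pt "0 0 -0.5 0 0 0" --pt "0 0 -0.8 0 0 0" --pt "0 0 -0.8 0 0 0" --pt "0 0 -0.8 0 0 0" --pt "0 0 -0.6 0 0 0"

```text
time: 6.55
eef_pos: [0.5959, 0.1598, 0.1082]
ee_rot: [[-1.0, 0.025, 0.002], [0.025, 1.0, 0.001], [-0.002, 0.001, -1.0]]
force: [0.0, 0.5, -0.3]
gripper_width: 0.0547
grip_force: 0.0
```

Call:
play_rows --pt "0.9 -0.7 0 0 0 0" --pt "0.9 -0.7 0 0 0 0" --pt "0.9 -0.7 0 0 0 0" --pt "0.9 -0.7 0 0 0 0" --pt "0.6 -0.6 0 0 0 0"

```text
time: 7.05
eef_pos: [0.4868, 0.0764, 0.1067]
ee_rot: [[-1.0, 0.025, 0.001], [0.025, 1.0, 0.0], [-0.001, 0.0, -1.0]]
force: [0.2, -0.2, 0.2]
gripper_width: 0.055
grip_force: 0.0
```

```bash
python3 go.py -58 0 18
```

```text
gauge TCP mm [-53.6   0. ] z 106.7 t 7.05 F [ 0.2 -0.2  0.2] w 0.055 gf 0.0
rot frac [0.003 0.006 0.007]
target [0.4824 0.0765 0.018 ] tool frac [ 0.18 -0.    3.55]
```

Call:
play_rows --pt "0.18 0 0.6 0 0 0" --pt "0 0 0.9 0 0 0" --pt "0 0 0.9 0 0 0" --pt "0 0 0.8 0 0 0" --pt "0 0 0.35 0 0 0"

```text
time: 7.55
eef_pos: [0.4833, 0.0773, 0.0164]
ee_rot: [[-1.0, 0.025, -0.001], [0.025, 1.0, -0.0], [0.001, -0.0, -1.0]]
force: [0.5, 0.1, -0.3]
gripper_width: 0.0554
grip_force: 0.0
```

Call:
play_rows --pt "0 0 0 0 0 0" --pt "0 0 0 0 0 0" --pt "0 0 0 0 0 0" --pt "0 0 0 0 0 0" --claw 1 --newtons 12

```text
time: 7.95
eef_pos: [0.4842, 0.0768, 0.018]
ee_rot: [[-1.0, 0.026, 0.002], [0.026, 1.0, -0.0], [-0.002, -0.0, -1.0]]
force: [-0.8, -3.3, 4.4]
gripper_width: 0.0347
grip_force: 12.0
```

Call:
play_rows --pt "-0.5 0 0 0 0 0" --pt "-0.6 0 0 0 0 0" --pt "-0.6 0 0 0 0 0" --pt "-0.5 0 0 0 0 0" --pt "-0.2 0 0 0 0 0"

```text
time: 8.45
eef_pos: [0.5441, 0.0749, 0.0177]
ee_rot: [[-1.0, 0.026, 0.0], [0.026, 1.0, -0.001], [-0.0, -0.001, -1.0]]
force: [-5.8, -2.9, 10.7]
gripper_width: 0.0347
grip_force: 12.0
```

```bash
python3 go.py 20 0 18
```

```text
gauge TCP mm [3.8 0. ] z 17.7 t 8.45 F [-5.8 -2.9 10.7] w 0.0347 gf 12.001838705618866
rot frac [-0.007  0.001 -0.003]
target [0.5604 0.0745 0.018 ] tool frac [-0.65 -0.   -0.01]
```

Call:
play_rows --pt "-0.2 0 0 0 0 0" --pt "-0.2 0 0 0 0 0" --pt "-0.2 0 0 0 0 0" --pt "0 0 0 0 0 0"

```text
time: 8.85
eef_pos: [0.5588, 0.0744, 0.0178]
ee_rot: [[-1.0, 0.026, 0.0], [0.026, 1.0, -0.001], [-0.0, -0.001, -1.0]]
force: [-1.8, -4.3, 6.5]
gripper_width: 0.0345
grip_force: 12.0
```

Call:
play_rows --pt "-0.1 0 0 0 0 0" --pt "-0.1 0 0 0 0 0" --pt "-0.1 0 0 0 0 0" --pt "0 0 0 0 0 0"

```text
time: 9.25
eef_pos: [0.5652, 0.0743, 0.0177]
ee_rot: [[-1.0, 0.026, -0.001], [0.026, 1.0, -0.001], [0.001, -0.001, -1.0]]
force: [-4.4, -3.8, 8.6]
gripper_width: 0.0343
grip_force: 12.0
```

Call:
play_rows --pt "-0.1 0 0 0 0 0" --pt "-0.1 0 0 0 0 0" --pt "0 0 0 0 0 0"

```text
time: 9.55
eef_pos: [0.5669, 0.0742, 0.0168]
ee_rot: [[-1.0, 0.026, -0.007], [0.026, 1.0, -0.001], [0.007, -0.001, -1.0]]
force: [-12.3, -3.5, 10.7]
gripper_width: 0.0343
grip_force: 12.0
```

The middle sleeve stops at gauge x ≈ 28–30, which is the tight-bore signature. I'll release it and test the right lane before removing it.

Call:
play_rows --pt "0.08 0 0 0 0 0" --pt "0 0 0 0 0 0" --pt "0 0 0 0 0 0" --claw 0.4

```text
time: 9.85
eef_pos: [0.5695, 0.0756, 0.0174]
ee_rot: [[-1.0, 0.025, 0.001], [0.025, 1.0, 0.0], [-0.001, 0.001, -1.0]]
force: [0.4, 0.3, -0.5]
gripper_width: 0.0528
grip_force: 0.0
```

Call:
play_rows --pt "0 0 -0.5 0 0 0" --pt "0 0 -0.8 0 0 0" --pt "0 0 -0.8 0 0 0" --pt "0 0 -0.8 0 0 0" --pt "0 0 -0.6 0 0 0"

```text
time: 10.35
eef_pos: [0.5697, 0.0753, 0.1068]
ee_rot: [[-1.0, 0.025, 0.002], [0.025, 1.0, 0.001], [-0.002, 0.001, -1.0]]
force: [0.3, 0.5, 0.1]
gripper_width: 0.0553
grip_force: 0.0
```

Call:
play_rows --pt "0.7 -0.7 0 0 0 0" --pt "0.7 -0.7 0 0 0 0" --pt "0.7 -0.7 0 0 0 0" --pt "0.7 -0.7 0 0 0 0" --pt "0.5 -0.6 0 0 0 0"

```text
time: 10.85
eef_pos: [0.4835, -0.0086, 0.1053]
ee_rot: [[-1.0, 0.025, 0.001], [0.025, 1.0, 0.0], [-0.001, 0.0, -1.0]]
force: [0.8, -0.6, 0.3]
gripper_width: 0.0551
grip_force: 0.0
```

```bash
python3 go.py -56 -84.8 18
```

```text
gauge TCP mm [-54.7 -85. ] z 105.3 t 10.85 F [ 0.8 -0.6  0.3] w 0.0551 gf 0.0
rot frac [0.001 0.009 0.006]
target [ 0.4822 -0.0083  0.018 ] tool frac [0.06 0.01 3.49]
```

Call:
play_rows --pt "0.06 0 0.6 0 0 0" --pt "0 0 0.9 0 0 0" --pt "0 0 0.9 0 0 0" --pt "0 0 0.8 0 0 0" --pt "0 0 0.29 0 0 0"

```text
time: 11.35
eef_pos: [0.4823, -0.0078, 0.0162]
ee_rot: [[-1.0, 0.025, -0.001], [0.025, 1.0, -0.0], [0.001, -0.0, -1.0]]
force: [-0.3, 0.1, 0.6]
gripper_width: 0.0551
grip_force: 0.0
```

Call:
play_rows --pt "0 0 0 0 0 0" --pt "0 0 0 0 0 0" --pt "0 0 0 0 0 0" --pt "0 0 0 0 0 0" --claw 1 --newtons 12

```text
time: 11.75
eef_pos: [0.4836, -0.0082, 0.0182]
ee_rot: [[-1.0, 0.026, 0.002], [0.026, 1.0, -0.0], [-0.002, -0.0, -1.0]]
force: [-0.1, -3.1, 5.2]
gripper_width: 0.0341
grip_force: 12.0
```

Call:
play_rows --pt "-0.5 0 0 0 0 0" --pt "-0.6 0 0 0 0 0" --pt "-0.6 0 0 0 0 0" --pt "-0.5 0 0 0 0 0" --pt "-0.2 0 0 0 0 0"

```text
time: 12.25
eef_pos: [0.5437, -0.0102, 0.018]
ee_rot: [[-1.0, 0.026, 0.001], [0.026, 1.0, -0.001], [-0.001, -0.001, -1.0]]
force: [-5.5, -3.7, 10.8]
gripper_width: 0.0344
grip_force: 12.0
```

Call:
play_rows --pt "-0.2 0 0 0 0 0" --pt "-0.2 0 0 0 0 0" --pt "-0.2 0 0 0 0 0" --pt "0 0 0 0 0 0"

```text
time: 12.65
eef_pos: [0.558, -0.0106, 0.018]
ee_rot: [[-1.0, 0.026, 0.0], [0.026, 1.0, -0.001], [-0.0, -0.001, -1.0]]
force: [-2.2, -4.9, 6.1]
gripper_width: 0.0346
grip_force: 12.0
```

Call:
play_rows --pt "-0.1 0 0 0 0 0" --pt "-0.1 0 0 0 0 0" --pt "-0.1 0 0 0 0 0" --pt "0 0 0 0 0 0"

```text
time: 13.05
eef_pos: [0.5649, -0.0108, 0.018]
ee_rot: [[-1.0, 0.026, -0.001], [0.026, 1.0, -0.001], [0.0, -0.001, -1.0]]
force: [-4.1, -3.7, 8.8]
gripper_width: 0.0345
grip_force: 12.0
```

Call:
play_rows --pt "-0.1 0 0 0 0 0" --pt "-0.1 0 0 0 0 0" --pt "0 0 0 0 0 0"

```text
time: 13.35
eef_pos: [0.5698, -0.011, 0.018]
ee_rot: [[-1.0, 0.026, -0.001], [0.026, 1.0, -0.001], [0.001, -0.001, -1.0]]
force: [-3.6, -4.2, 7.5]
gripper_width: 0.0348
grip_force: 12.0
```

```bash
python3 go.py 45 -85 18
```

```text
gauge TCP mm [ 31.6 -85.2] z 18.0 t 13.35 F [-3.6 -4.2  7.5] w 0.0348 gf 12.001572256704094
rot frac [-0.01  -0.006 -0.002]
target [ 0.5832 -0.0111  0.018 ] tool frac [-0.53  0.01 -0.  ]
```

Call:
play_rows --pt "-0.2 0 0 0 0 0" --pt "-0.2 0 0 0 0 0" --pt "-0.2 0 0 0 0 0" --pt "0 0 0 0 0 0"

```text
time: 13.75
eef_pos: [0.5856, -0.0115, 0.018]
ee_rot: [[-1.0, 0.026, 0.001], [0.026, 1.0, -0.001], [-0.001, -0.001, -1.0]]
force: [-2.5, -3.9, 5.2]
gripper_width: 0.0347
grip_force: 12.0
```

Call:
play_rows --pt "-0.1 0 0 0 0 0" --pt "-0.1 0 0 0 0 0" --pt "0 0 0 0 0 0"

```text
time: 14.05
eef_pos: [0.5884, -0.0115, 0.0178]
ee_rot: [[-1.0, 0.026, -0.003], [0.026, 1.0, -0.001], [0.003, -0.001, -1.0]]
force: [-7.7, -3.6, 11.4]
gripper_width: 0.0346
grip_force: 12.0
```

Call:
play_rows --pt "-0.08 0 0 0 0 0" --pt "-0.08 0 0 0 0 0" --pt "0 0 0 0 0 0"

```text
time: 14.35
eef_pos: [0.59, -0.0116, 0.017]
ee_rot: [[-1.0, 0.026, -0.008], [0.026, 1.0, -0.001], [0.008, -0.001, -1.0]]
force: [-12.8, -3.0, 10.6]
gripper_width: 0.0347
grip_force: 12.0
```

The right sleeve is home as well. Release it and go back to the middle one.

Call:
play_rows --pt "0.08 0 0 0 0 0" --pt "0 0 0 0 0 0" --pt "0 0 0 0 0 0" --claw 0.4

```text
time: 14.65
eef_pos: [0.5928, -0.01, 0.0175]
ee_rot: [[-1.0, 0.025, 0.001], [0.025, 1.0, 0.0], [-0.001, 0.0, -1.0]]
force: [-0.7, 0.2, 0.1]
gripper_width: 0.0527
grip_force: 0.0
```

Call:
play_rows --pt "0 0 -0.5 0 0 0" --pt "0 0 -0.8 0 0 0" --pt "0 0 -0.8 0 0 0" --pt "0 0 -0.8 0 0 0" --pt "0 0 -0.6 0 0 0"

```text
time: 15.15
eef_pos: [0.5931, -0.0103, 0.1071]
ee_rot: [[-1.0, 0.025, 0.002], [0.025, 1.0, 0.0], [-0.002, 0.0, -1.0]]
force: [-0.1, -0.3, -0.4]
gripper_width: 0.0547
grip_force: 0.0
```

Call:
play_rows --pt "0.9 0.6 0 0 0 0" --pt "1 0.6 -0.9 0 0 0" --pt "1 0 -0.9 0 0 0" --pt "1 0 -0.9 0 0 0" --pt "0.9 0 0 0 0 0"

```text
time: 15.65
eef_pos: [0.4739, 0.023, 0.1758]
ee_rot: [[-1.0, 0.025, 0.006], [0.025, 1.0, 0.001], [-0.006, 0.001, -1.0]]
force: [-0.7, -0.2, -0.6]
gripper_width: 0.0549
grip_force: 0.0
```

```bash
python3 go.py 23 0 18;  python3 - <<'E'
from h import *
f=grab('top','t3.png');i=f['img'];s=grab('scene')['img']
a=cv2.resize(i[145:270,245:380],None,fx=3,fy=3,interpolation=2)
b=np.clip(cv2.resize(s[190:295,260:400],None,fx=2.8,fy=2.8,interpolation=2)*1.3,0,255).astype('uint8')
c=np.zeros((375,797,3),'uint8');c[:,:405]=a;c[:294,405:]=b
cv2.imwrite('pics/c3.png',c)
E
```

```text
gauge TCP mm [-65.1 -53.7] z 175.8 t 15.65 F [-0.7 -0.2 -0.6] w 0.0549 gf 0.0
rot frac [0.014 0.064 0.013]
target [0.5634 0.0744 0.018 ] tool frac [-3.49  2.14  6.33]
```

View pics/c3.png

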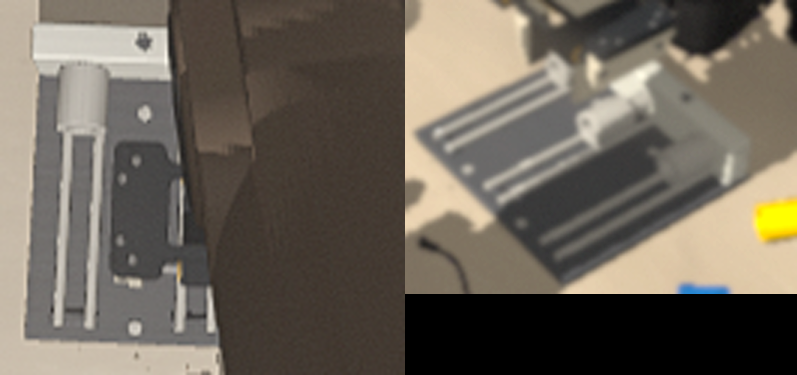

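The left sleeve is against the bar at crop (83,98), and the right one is too, at (685,155). The middle one sits part way at (610,118). Now I draw it off.

Call:
play_rows --pt "-0.7 0.5 0.8 0 0 0" --pt "-0.7 0.5 0.8 0 0 0" --pt "-0.7 0.5 0.8 0 0 0" --pt "-0.7 0.5 0.5 0 0 0" --pt "-0.6 0.14 0 0 0 0"

```text
time: 16.25
eef_pos: [0.5598, 0.0756, 0.0981]
ee_rot: [[-1.0, 0.023, -0.002], [0.023, 1.0, 0.0], [0.002, 0.0, -1.0]]
force: [-0.6, 0.1, 0.4]
gripper_width: 0.0552
grip_force: 0.0
```

Call:
play_rows --pt "0 0 0.7 0 0 0" --pt "0 0 0.9 0 0 0" --pt "0 0 0.9 0 0 0" --pt "0 0 0.6 0 0 0" --pt "0 0 0 0 0 0"

```text
time: 16.75
eef_pos: [0.5586, 0.0737, 0.0205]
ee_rot: [[-1.0, 0.025, -0.003], [0.025, 1.0, -0.001], [0.003, -0.001, -1.0]]
force: [0.4, -0.4, 0.5]
gripper_width: 0.0549
grip_force: 0.0
```

```bash
python3 go.py 24 0 18
```

```text
gauge TCP mm [18.2 -0.8] z 20.5 t 16.75 F [ 0.4 -0.4  0.5] w 0.0549 gf 0.0
rot frac [-0.009 -0.034  0.01 ]
target [0.5644 0.0744 0.018 ] tool frac [-0.23  0.03  0.1 ]
```

Call:
play_rows --pt "-0.2 0.03 0.1 0 0 0" --pt "0 0 0 0 0 0"

```text
time: 16.95
eef_pos: [0.5661, 0.0748, 0.0206]
ee_rot: [[-1.0, 0.025, 0.002], [0.025, 1.0, 0.0], [-0.002, 0.0, -1.0]]
force: [0.3, 0.6, -0.5]
gripper_width: 0.0548
grip_force: 0.0
```

Call:
play_rows --pt "0 0 0 0 0 0" --pt "0 0 0 0 0 0" --pt "0 0 0 0 0 0" --pt "0 0 0 0 0 0" --claw 1 --newtons 25

```text
time: 17.35
eef_pos: [0.5646, 0.0743, 0.0202]
ee_rot: [[-1.0, 0.025, 0.001], [0.025, 1.0, -0.0], [-0.001, -0.0, -1.0]]
force: [-1.8, -0.9, 4.2]
gripper_width: 0.0344
grip_force: 25.0
```

Call:
play_rows --pt "0.2 0 0 0 0 0" --pt "0.4 0 0 0 0 0" --pt "0.6 0 0 0 0 0" --pt "0.6 0 0 0 0 0" --pt "0.6 0 0 0 0 0"

```text
time: 17.85
eef_pos: [0.504, 0.0762, 0.0201]
ee_rot: [[-1.0, 0.025, 0.002], [0.025, 1.0, 0.0], [-0.002, 0.0, -1.0]]
force: [2.0, 0.1, 2.7]
gripper_width: 0.034
grip_force: 25.0
```

```bash
python3 go.py -60 0 18
```

```text
gauge TCP mm [-36.5   0.3] z 20.1 t 17.85 F [2.  0.1 2.7] w 0.034 gf 24.991246294230223
rot frac [0.005 0.018 0.009]
target [0.4804 0.0766 0.018 ] tool frac [ 0.94 -0.01  0.08]
```

Call:
play_rows --pt "0.2 0 -0.6 0 0 0" --pt "0 0 -0.9 0 0 0" --pt "0 0 -0.9 0 0 0" --pt "0 0 -0.9 0 0 0" --pt "0 0 -0.7 0 0 0"

```text
time: 18.35
eef_pos: [0.4979, 0.0763, 0.1205]
ee_rot: [[-1.0, 0.025, -0.001], [0.025, 1.0, 0.0], [0.001, 0.0, -1.0]]
force: [0.2, -0.4, -1.5]
gripper_width: 0.0344
grip_force: 25.0
```

Call:
play_rows --pt "0.08 0.6 0 0 0 0" --pt "0.08 0.9 0 0 0 0" --pt "0.08 0.95 0 0 0 0" --pt "0.08 0.95 0 0 0 0" --pt "0.08 0.95 0 0 0 0"

```text
time: 18.85
eef_pos: [0.4903, 0.1858, 0.1192]
ee_rot: [[-1.0, 0.025, -0.002], [0.025, 1.0, -0.0], [0.002, -0.001, -1.0]]
force: [-0.1, -0.7, -2.3]
gripper_width: 0.0341
grip_force: 25.0
```

Call:
play_rows --pt "0.08 0.95 0 0 0 0" --pt "0.08 0.95 0 0 0 0" --pt "0.08 0.95 0 0 0 0" --pt "0.08 0.95 0 0 0 0" --pt "0.08 0.95 0 0 0 0"

```text
time: 19.35
eef_pos: [0.4833, 0.3045, 0.119]
ee_rot: [[-1.0, 0.025, -0.002], [0.025, 1.0, -0.001], [0.002, -0.001, -1.0]]
force: [0.0, -0.3, -0.9]
gripper_width: 0.0344
grip_force: 25.0
```

Call:
play_rows --pt "0.08 0.9 0 0 0 0" --pt "0.08 0.8 0 0 0 0" --pt "0.08 0.7 0 0 0 0" --pt "0 0.6 0 0 0 0" --pt "0 0 0 0 0 0"

```text
time: 19.85
eef_pos: [0.4803, 0.3817, 0.1196]
ee_rot: [[-1.0, 0.023, -0.0], [0.023, 1.0, 0.001], [0.0, 0.001, -1.0]]
force: [-0.2, -0.8, -2.6]
gripper_width: 0.0342
grip_force: 25.0
```

```bash
python3 go.py
python3 - <<'E'
from h import *
o=robot.get_obs();print((np.array(o['ee_rot']).T@(np.array([.481,.388,.014])-o['eef_pos'])/.025).round(2))
f=grab('top');s=grab('scene')
a=cv2.resize(f['img'][170:290,100:230],None,fx=3,fy=3);b=cv2.resize(s['img'][140:260,170:300],None,fx=3,fy=3)
cv2.imwrite('pics/c4.png',np.hstack([a,b]))
E
```

```text
gauge TCP mm [-68. 305.] z 119.6 t 19.85 F [-0.2 -0.8 -2.6] w 0.0342 gf 24.989820056653116
rot frac [ 0.013 -0.003  0.038]
[-0.02  0.25  4.22]
```

View pics/c4.png

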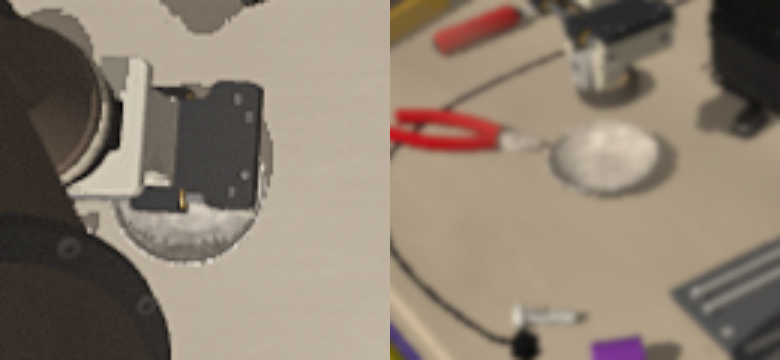

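The sleeve is held over the dish, which hasn't moved. Now I lower it in.

Call:
play_rows --pt "0 0.1 0.8 0 0 0" --pt "0 0.13 0.9 0 0 0" --pt "0 0 0.9 0 0 0" --pt "0 0 0.7 0 0 0" --pt "0 0 0.3 0 0 0"

```text
time: 20.45
eef_pos: [0.4809, 0.3827, 0.0281]
ee_rot: [[-1.0, 0.027, -0.002], [0.027, 1.0, -0.003], [0.002, -0.003, -1.0]]
force: [0.2, 0.1, -1.3]
gripper_width: 0.0341
grip_force: 25.0
```

Call:
play_rows --pt "0 0 0.3 0 0 0" --pt "0 0 0.2 0 0 0" --pt "0 0 0 0 0 0"

```text
time: 20.75
eef_pos: [0.4813, 0.3847, 0.0172]
ee_rot: [[-1.0, 0.025, -0.0], [0.025, 1.0, -0.0], [0.0, -0.0, -1.0]]
force: [-0.9, -0.0, -2.3]
gripper_width: 0.0345
grip_force: 25.0
```

```bash
python3 go.py
```

```text
gauge TCP mm [-67.1 308. ] z 17.2 t 20.75 F [-0.9 -0.  -2.3] w 0.0345 gf 24.989559073001146
rot frac [-0.002 -0.     0.005]
```

Call:
play_rows --pt "0 0.08 0.1 0 0 0" --pt "0 0.04 0.08 0 0 0" --pt "0 0 0 0 0 0" --pt "0 0 0 0 0 0"

```text
time: 21.15
eef_pos: [0.4813, 0.3881, 0.0129]
ee_rot: [[-1.0, 0.025, 0.0], [0.025, 1.0, 0.0], [-0.0, 0.0, -1.0]]
force: [-0.1, -1.4, -2.0]
gripper_width: 0.0343
grip_force: 25.0
```

Call:
play_rows --pt "0 0 0 0 0 0" --pt "0 0 0 0 0 0" --pt "0 0 0 0 0 0" --pt "0 0 0 0 0 0" --claw 0.5

```text
time: 21.55
eef_pos: [0.4814, 0.388, 0.0129]
ee_rot: [[-1.0, 0.025, 0.0], [0.025, 1.0, 0.0], [-0.0, 0.0, -1.0]]
force: [-0.2, 0.0, 0.1]
gripper_width: 0.0458
grip_force: 0.0
```

Call:
play_rows --pt "0 0 -0.3 0 0 0" --pt "0 0 -0.6 0 0 0" --pt "0 0 -0.8 0 0 0" --pt "0 0 -0.9 0 0 0" --pt "0 0 -1 0 0 0"

```text
time: 22.05
eef_pos: [0.4813, 0.3879, 0.1047]
ee_rot: [[-1.0, 0.025, 0.0], [0.025, 1.0, 0.0], [-0.0, 0.0, -1.0]]
force: [1.2, -0.4, 0.1]
gripper_width: 0.0459
grip_force: 0.0
```

Call:
play_rows --pt "0.7 0.7 -0.8 0 0 0" --pt "0.9 0.9 -0.6 0 0 0" --pt "0.9 0.9 -0.6 0 0 0" --pt "0.9 0.9 0 0 0 0" --pt "0.9 0.9 0 0 0 0"

```text
time: 22.55
eef_pos: [0.3759, 0.4994, 0.1551]
ee_rot: [[-1.0, 0.025, 0.002], [0.025, 1.0, 0.002], [-0.001, 0.002, -1.0]]
force: [-0.6, -0.1, -0.5]
gripper_width: 0.0459
grip_force: 0.0
```

Call:
play_rows --pt "0.9 0.9 0 0 0 0" --pt "0.9 0.9 0 0 0 0" --pt "0.4 0.4 0 0 0 0" --pt "0 0 0 0 0 0" --pt "0 0 0 0 0 0"

```text
time: 23.05
eef_pos: [0.3244, 0.5534, 0.1532]
ee_rot: [[-1.0, 0.026, 0.001], [0.026, 1.0, -0.001], [-0.001, -0.0, -1.0]]
force: [0.1, -1.1, 1.2]
gripper_width: 0.0458
grip_force: 0.0
```

Run:
```python
from h import *
f=grab('top','t5.png');s=grab('scene','s5.png')
a=cv2.resize(f['img'][135:335,120:380],None,fx=1.53,fy=1.53,interpolation=2);b=cv2.resize(s['img'][140:340,160:420],None,fx=1.53,fy=1.53,interpolation=2)
cv2.imwrite('pics/c5.png',np.hstack([a,b]))
```

```text
(no output)
```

View pics/c5.png

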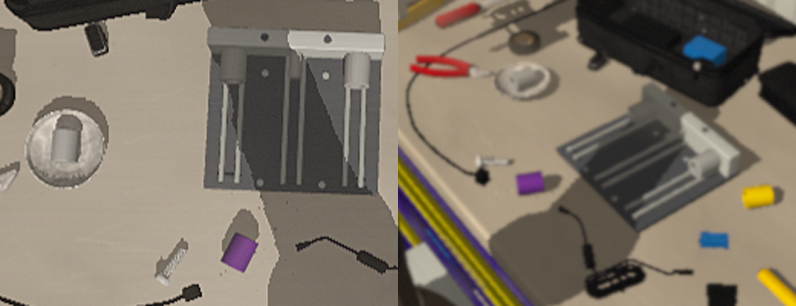

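The tight sleeve lies in the dish at crop (68,145). The left (234,66) and right (357,70) sleeves are at the bar. I'll check the rear rims precisely; fully home, they should be at gauge x = 31.

Run:
```python
from h import *
f=cv2.imread('pics/t5.png');cv2.imwrite('pics/c6.png',cv2.resize(f[145:205,250:380],None,fx=6,fy=6,interpolation=2))
F=robot.grab_frame('top');t=np.array([.5404,.0750]);th=np.radians(-1.485);c,s=np.cos(th),np.sin(th);R=np.array([[c,-s],[s,c]])
for y in(.085,-.085):
  for x in(.025,.028,.031):
    P=R@[x,y]+t;u,v=proj(F,[*P,.051]);print(y,x,'crop',round((u-250+.5)*6),round((v-145+.5)*6))
```

```text
0.085 0.025 crop 128 270
0.085 0.028 crop 129 262
0.085 0.031 crop 129 253
-0.085 0.025 crop 623 287
-0.085 0.028 crop 623 279
-0.085 0.031 crop 623 270
```

View pics/c6.png

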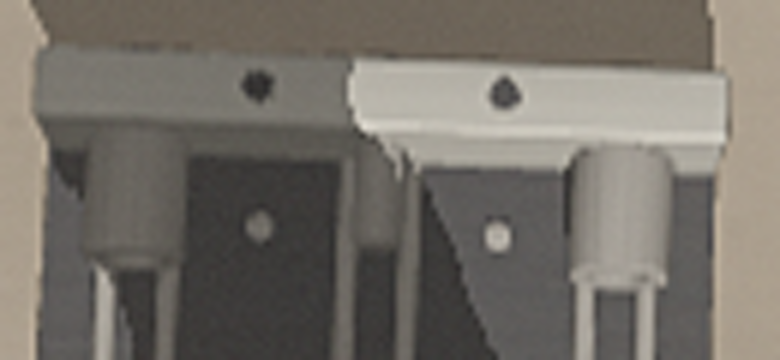

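Both rear rims (y ≈ 250 left, ≈ 270 right) match the predicted home lines of 253 and 270. Handing in.

```bash
python3 -c "
from rig import robot
print(robot.hand_in())"
```

```text
the job is handed in; nothing more can be done
None
```

The left and right sleeves are fully home against the bar; the middle one stuck part way (tight bore), so it was drawn off and put in the dish, and the job was handed in at about 23 s with the bystanders untouched.

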